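# Take the guide stick out of its keeper box

## Robot

A 6-joint arm with a two-finger parallel gripper is mounted at the origin on a cart in front of the work surface, level with it; the furniture and walls round the work are solid. World frame = base frame: x ahead of the robot, y to its left, z up, the work surface at z = 0. Lengths are in m, angles in rad, forces in N, time in s.
With the tool pointing down it reaches from about 0.35 to 0.8 m from the base axis. Payload 7.3 kg.
Tool frame: the origin (TCP) lies midway between the tips of the shut fingers; the grasp point (between the pads) lies 19 mm behind it; y points along the fingers, x is the direction in which the jaws open and shut, and the axes are right-handed (so a half turn about y gives the same grasp; the last joint's range is limited). The gripper opens to 85 mm and grips with 20 to 120 N. Pads are 22 mm wide; open, the fingers measure 114 mm over their backs; the gripper's body (76 mm by 85 mm) begins 54 mm behind the grasp point. The pads swing forward as they close: fully open they stand 13 mm farther back than shut.
Start: joints at [-1.489, 0.342, 1.524, -0, 1.275, -0.146], TCP at [0.119, -0.511, 0.231] pointing down, gripper open.
Joint ranges: [-2.53, 2.53], [-0.77, 2.02], [0.04, 2.7], [-1, 4.14], [0.28, 2.66], [-3.11, 3.11]. Speed limits (rad/s): [2.57, 2.57, 3.14, 3.14, 3.14, 3.14].

## Interface

Orientations are given as a unit quaternion [x, y, z, w].
In Python, from bench import * gives the robot as it stands.
- The arm moves only by the tool step_arm, never from a script. Its argument "motion" is a list of rows, each an object of numbers: "grip": the opening, from 0 (shut) to 1 (fully open); "x", "y", "z": the shift along the tool's x, y, z in cm; "wx", "wy", "wz": the turn, a rotation vector about the tool's x, y, z in degrees. A call has 1 to 12 rows; each row shifts and turns the commanded pose from where the row before left it, along the tool's axes as they then stand; what a row does not reach is not made up. A row lasts 1/8 s, in which the tool goes at most 62.5 mm and 10.7 degrees, less where a joint would pass 70% of its speed; a pose out of reach is approached as far as the arm can. A call with a gripper value outside its range is refused whole. The fingers move at their own pace and stop on an object; the grip force is fixed at half the most. Time passes only in rows, so rows that do not move let the fingers close. It gives the time, the measured TCP pose, the force and the opening at its end, in the units of the state.
- sense(): the state, without advancing time (a new reading comes with each control period).
- read_camera(name): name is "side" or "top" or "wrist"; returns (picture, depth): 420x560x3 uint8, blue, green, red; 420x560 float32, m along the optical axis (not along the pixel's ray), 0 where there is no reading.
- calibration(name): a dict with "intrinsics" (3x3 intrinsics, pixels), "dist_coeffs" ([k1, k2, p1, p2, k3] as OpenCV has them; the pictures are not rectified), "R" (3x3) and "t" (3): a world point X has camera coordinates R X + t. Camera axes: x right, y down, z forward; pixel columns grow to the right and rows downward; lengths in m; the calibration is good to about 2 mm. A picture is of the moment at which its call begins: read the wrist's pose just before it. calibration takes no time and is no camera call; for the wrist camera it gives the pose at the moment of the call.
- close_job(): hands the job in, once; it reports no verdict.
Trained networks look in the newest picture that a camera, given by its name, has taken for a name from the list of things; names that differ only in an ending like _2 or _b are one class to them, and where a whole thing is asked for, a point or a joint stands for the part that bears it (a point fixed in the world has none). Each returns a list of dicts, best first, with "p" (0 to 1); they miss things now and then, are a little off and sometimes report something else, mostly with a low value. They report only what shows in the picture. A call takes as long as a camera call.
- find_in(thing, camera): "xyz" ([x, y, z] in m, in world coordinates, good to about 4 mm: the middle of the surface that is visible of it).
- spot_point(thing, camera): "xyz" ([x, y, z] in m, in world coordinates, good to about 4 mm: a listed point, or the origin of a listed thing).
The state is a dict: "time": time; "joints": joint angles; "qvel": joint speeds; "joint_torque": joint torques, N m; "tool_pos": TCP position; "orientation": TCP orientation; "ft_force": force on the tool from outside, world axes, zero at the start; "torque": the same for the moment, N m; "finger_gap": finger opening in m.
Only numpy, scipy, OpenCV 4.12 (cv2) and the standard library are available. Lean on these libraries where they do the work, as an engineer would, in place of code of your own. Each camera call takes 0.05 s, during which the arm holds its last target.

## Task

Turn the steel keeper bar with the red knob away from the mouth of the stick box until it stands 90 degrees open, in line with the box's back edge. Then tilt the wooden guide stick, bring it out through the short opening one end first, and finish holding it in the gripper, level and still, over the box with the whole stick well clear of it (at least 6 cm above its top); do not put it down or let go. Leave the keeper open and the other things round the box where they are.

Things in the scene. Friction and masses are not known exactly. Their poses are not given: they have to be found in the camera images.
- stick_box: low plywood box fixed to the table, outside 142 mm (its x) by 327 mm (its y), 50 mm high, walls 6 mm; origin at the centre of its underside, x to the far (back) long edge, y along its length to the left, z up. Inside 130 x 315 mm; black floor 5 mm thick.
- box_mouth (a point): centre of the box's mouth, 50 mm above the table. At each end a fixed blue cover, underside 45 and top 50 mm above the table, roofs the last 70 mm of the inside: the mouth is open only over the middle 175 mm of the length, full 130 mm width. A stick lying fully in one end pocket just clears the other cover and can be tilted up there. A green line on the left cover runs along the back edge.
- keeper (a joint): angle of the keeper bar about an upright pivot on the box's back edge, rad: 0 = across the mouth, pointing to the front edge (box -x); grows as its free end swings to the left (box +y); 1.571 = in line with the back edge, 90 degrees open. Range -0.4 to 2.2, no stop or detent at 90 degrees; stays where it is left (friction about 0.06 N m).
- keeper_pivot (a point): pivot of the keeper: 68 mm behind and 25 mm left of the box centre, 52 mm above the table. The steel bar reaches 134 mm from it, is 16 mm wide and lies 52 to 60 mm above the table.
- keeper_knob (a point): centre of the top of the red knob on the keeper: an upright round post 14 mm in diameter, standing 26 mm above the bar (60 to 86 mm above the table), 110 mm from the pivot.
- stick: loose pale wooden guide stick, 235 mm long (its y), 22 mm wide (x), 8 mm thick (z), about 22 g; lies flat on the box floor along the box's length, its ends under the covers; origin at the centre of its underside, z up
- stick_left (a point): middle of the stick's end at its +y (the left end at the start)
- stick_right (a point): middle of the stick's end at its -y (the right end at the start)
- clay_piece: bystander: torn piece of pink clay, 51 x 79 x 38 mm, origin at its underside centre
- test_tile: bystander: glaze test tile standing on its foot, lower half bare, upper half blue-green, 34 x 37 x 59 mm, origin at its underside centre
- tape_roll: bystander: roll of yellow masking tape lying flat, 98 mm across, 25 mm high, origin at its underside centre
- clay_ball: bystander: pink ball of clay, about 57 mm across, origin at its underside centre

How it is judged:
On the way, in this order (a step that is already met when the one before it is completed fails the run):
1. the keeper stands 90 degrees open (within 10 degrees), the stick still in the box (value of joint keeper between 1.396 and 1.745 rad and height (world z) of each of stick_left, stick_right below 0.045 m), for 0.2 s.
2. the stick is tilted: one end out above the box, the other still below the covers (((height (world z) of stick_left above 0.06 m and height (world z) of stick_right below 0.045 m) or (height (world z) of stick_right above 0.06 m and height (world z) of stick_left below 0.045 m))).
At the end, for the whole second after the job is handed in: stick held in the fingers (over 1 N), under 3 cm/s, level within 12 degrees, both ends over 105 mm above the table (55 mm above the box), its middle within 150 mm sideways of the mouth's centre, not touching box or keeper; keeper 90 degrees open within 10 degrees (value of joint keeper between 1.396 and 1.745 rad and height (world z) of each of stick_left, stick_right above 0.105 m and angle between stick's own y axis and vertical between 1.361 and 1.78 rad and contact force between stick and the fingers above 1 N and contact force between stick and stick_box below 0.2 N and linear speed of stick below 0.03 m/s and horizontal distance between stick and box_mouth below 0.15 m); the arm keeps its last pose, push and grip.
It fails at once if a bystander (clay piece, test tile, tape roll, clay ball) is moved by more than 3 cm (distance of any of clay_piece, test_tile, tape_roll, clay_ball from where it was at the start of the episode above 0.03 m).
It also fails if it takes over 61 s, if anything falls off the work surface, if the arm or the gripper's body presses on something with over 40 N, if the wrist force passes 120 N, or if a joint passes its speed limit or range.

## Working session

There is one attempt and no reset: what is moved stays moved. The work goes in short steps, Python scripts to look and compute and a tool call to move; the robot and the scene stay as the last step left them, time stands still between calls to the robot, and variables do not carry over. Pictures are saved under pics/ and viewed, and the job is handed in when it is done.

Besides the shell and the picture viewer there is one more tool, called after "Request:" by a JSON object that holds its "api" and its "payload". step_arm: Moves the arm, as the interface text tells. Its arguments: {"type":"object","properties":{"motion":{"type":"array"}},"required":["motion"]}

```bash
mkdir -p pics; ls
python3 - <<'E'
from bench import *
import cv2
s=sense()
for k in ("time","tool_pos","orientation","finger_gap"): print(k,s[k])
for c in ("top","side"):
    im,d=read_camera(c); cv2.imwrite(f"pics/{c}0.png",im)
for n in ["stick_box","box_mouth","keeper_pivot","keeper_knob","stick","stick_left","stick_right"]:
    print(n,[(r["p"],r["xyz"]) for r in spot_point(n,"top")[:2]])
for n in ["clay_piece","test_tile","tape_roll","clay_ball"]:
    print(n,[(r["p"],r["xyz"]) for r in spot_point(n,"top")[:1]])
E
```

```text
pics
time 0.0
tool_pos [ 0.11855913 -0.51102487  0.23064051]
orientation [-0.55318083  0.44030849 -0.4395727   0.55398127]
finger_gap 0.08551172326549022
stick_box [(0.97, [0.4689, 0.0636, 0.0013])]
box_mouth [(0.93, [0.4669, 0.0654, 0.0517])]
keeper_pivot [(0.6, [0.5411, 0.0796, 0.053])]
keeper_knob [(0.68, [0.4463, 0.1339, 0.0815])]
stick [(0.66, [0.4743, 0.0867, 0.0054]), (0.36, [0.5391, -0.3525, 0.0039])]
stick_left []
stick_right [(0.67, [0.4519, -0.0258, 0.0067]), (0.56, [0.541, -0.3502, 0.0021])]
clay_piece [(0.69, [0.4185, -0.3822, 0.0019])]
test_tile [(0.69, [0.5451, -0.3475, 0.0016])]
tape_roll [(0.67, [0.4737, 0.0889, 0.0064])]
clay_ball [(0.85, [0.4195, 0.3727, 0.0002])]
```

View pics/top0.png

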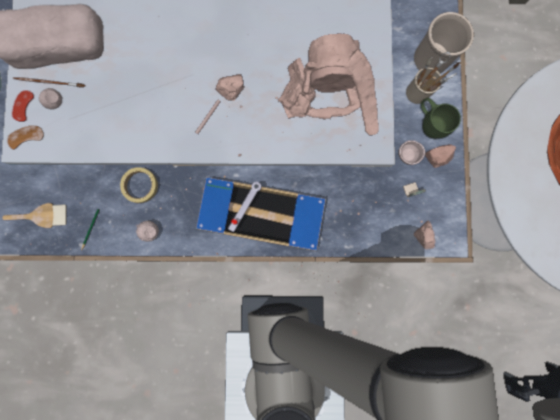

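View pics/side0.png

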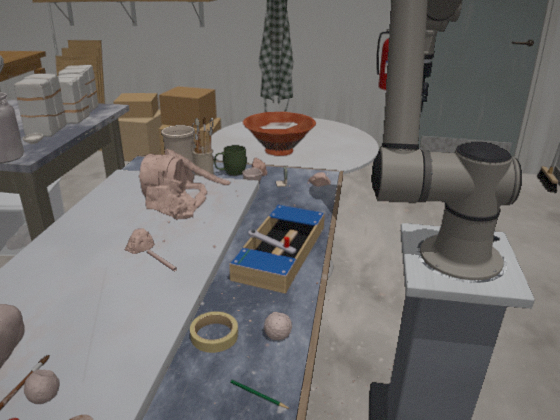

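```bash
cat > h.py <<'E'
from bench import *
import numpy as np, cv2
from scipy.spatial.transform import Rotation as Ro
np.set_printoptions(precision=4,suppress=True)
def px2w(cam,uv,z):
    c=calibration(cam); K=np.array(c["intrinsics"]);R=np.array(c["R"]);t=np.array(c["t"])
    n=cv2.undistortPoints(np.array(uv,float).reshape(-1,1,2),K,np.array(c["dist_coeffs"])).reshape(-1,2)
    o=-R.T@t; out=[]
    for a in n:
        d=R.T@np.array([a[0],a[1],1]); out.append(o+d*(z-o[2])/d[2])
    return np.array(out)
def w2px(cam,X):
    c=calibration(cam); R=np.array(c["R"])
    p,_=cv2.projectPoints(np.array(X,float).reshape(-1,1,3),cv2.Rodrigues(R)[0],np.array(c["t"],float),np.array(c["intrinsics"]),np.array(c["dist_coeffs"],float)); return p.reshape(-1,2)
def delta(p0,R0,p1,R1):
    "tool shift cm and rotvec deg"
    return R0.T@(np.array(p1)-p0)*100, np.degrees(Ro.from_matrix(R0.T@R1).as_rotvec())
def cur():
    s=sense(); return np.array(s["tool_pos"]),Ro.from_quat(s["orientation"]).as_matrix(),s
E
python3 - <<'E'
from h import *
p,R,s=cur(); print(R)
im=cv2.imread("pics/top0.png"); cv2.imwrite("pics/topz.png",cv2.resize(im[160:260,180:340],None,fx=5,fy=5,interpolation=cv2.INTER_CUBIC))
b,g,r=[im[...,i].astype(int) for i in range(3)]
m=((b>120)&(r<60)&(b-r>80)).astype(np.uint8); m[:170]=0;m[255:]=0
n,l,st,ce=cv2.connectedComponentsWithStats(m)
for i in range(1,n):
    if st[i,4]>200:
        pts=np.argwhere(l==i)[:,::-1].astype(np.float32); w=px2w("top",pts,0.05)[:,:2].astype(np.float32)
        print(st[i],w.mean(0),cv2.minAreaRect(w*1000))
E
```

```text
[[ 0.2258 -0.      0.9742]
 [-0.9742 -0.0001  0.2258]
 [ 0.0001 -1.     -0.0001]]
[ 198  179   35   53 1220] [0.4886 0.1863] ((490.302490234375, 185.85226440429688), (71.13147735595703, 134.49508666992188), 79.6528549194336)
[ 289  196   35   53 1250] [ 0.4463 -0.0573] ((446.90765380859375, -57.31155776977539), (71.41033935546875, 134.69276428222656), 79.88446044921875)
```

View pics/topz.png

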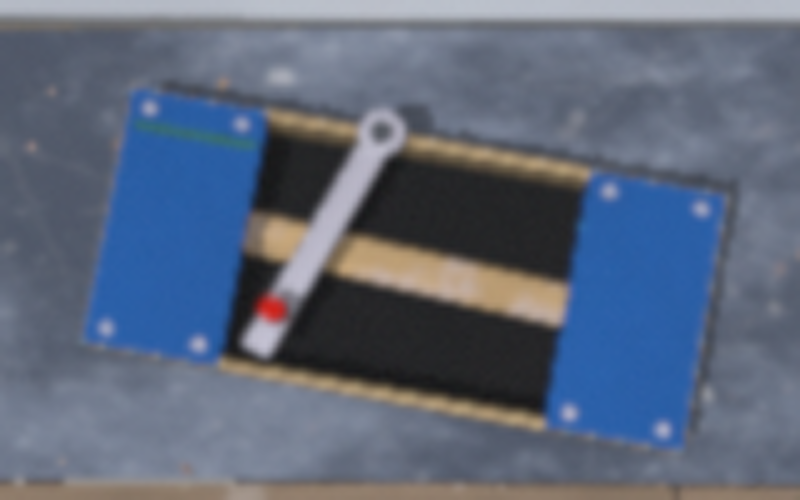

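```bash
cat >> h.py <<'E'
B0=np.array([0.4686,0.0643]); YAW=-10.1
def bx(x,y,z=0,b0=None,yaw=None):
    b0=B0 if b0 is None else b0; a=np.radians(YAW if yaw is None else yaw)
    return np.array([b0[0]+x*np.cos(a)-y*np.sin(a), b0[1]+x*np.sin(a)+y*np.cos(a), z])
def Rdown(ang):
    a=np.radians(ang); x=np.array([np.cos(a),np.sin(a),0]); y=np.array([0,0,-1.]); return np.stack([x,y,np.cross(x,y)],1)
def gen(p,R,wps,grip,dec=2):
    "wps list of (pos,R) one per row; prints rounded rows, tracks rounding"
    import json; rows=[]
    for q,Q in wps:
        d,w=delta(p,R,q,Q); d=np.round(d,dec); w=np.round(w,1)
        if np.linalg.norm(d)>6.2 or np.linalg.norm(w)>10.7: print("BIG",d,w)
        r={"grip":grip}
        for k,v in zip("xyz",d):
            if v: r[k]=float(v)
        for k,v in zip(("wx","wy","wz"),w):
            if v: r[k]=float(v)
        rows.append(r); p=p+R@d/100; R=R@Ro.from_rotvec(np.radians(w)).as_matrix()
    print(json.dumps(rows)); return p,R
def line(p0,R0,p1,R1,n):
    rv=Ro.from_matrix(R0.T@R1).as_rotvec()
    return [(p0+(np.array(p1)-p0)*i/n,R0@Ro.from_rotvec(rv*i/n).as_matrix()) for i in range(1,n+1)]
E
python3 - <<'E'
from h import *
p,R,s=cur()
mid=np.array([0.36,-0.26,0.28]); 
a=line(p,R,mid,Rdown(-5),8)
b=line(mid,a[-1][1],np.array([0.42,0.07,0.28]),Rdown(60),8)
w=a+b
q=gen(p,R,w[:8],1); gen(*q,w[8:],1)
E
```

```text
[{"grip": 1, "x": -2.38, "y": -0.61, "z": 3.65, "wy": -9.0}, {"grip": 1, "x": -1.78, "y": -0.61, "z": 3.98, "wy": -9.0}, {"grip": 1, "x": -1.14, "y": -0.61, "z": 4.2, "wy": -9.0}, {"grip": 1, "x": -0.46, "y": -0.61, "z": 4.34, "wy": -9.0}, {"grip": 1, "x": 0.22, "y": -0.6, "z": 4.35, "wy": -9.0}, {"grip": 1, "x": 0.9, "y": -0.61, "z": 4.26, "wy": -9.0}, {"grip": 1, "x": 1.55, "y": -0.61, "z": 4.07, "wy": -9.0}, {"grip": 1, "x": 2.17, "y": -0.61, "z": 3.78, "wy": -8.9}]
[{"grip": 1, "x": 0.39, "z": 4.18, "wy": -8.2}, {"grip": 1, "x": 0.97, "z": 4.07, "wy": -8.1}, {"grip": 1, "x": 1.54, "z": 3.9, "wy": -8.1}, {"grip": 1, "x": 2.08, "z": 3.65, "wy": -8.1}, {"grip": 1, "x": 2.56, "z": 3.31, "wy": -8.2}, {"grip": 1, "x": 3.02, "z": 2.92, "wy": -8.1}, {"grip": 1, "x": 3.39, "z": 2.46, "wy": -8.1}, {"grip": 1, "x": 3.71, "z": 1.96, "wy": -8.1}]
```

Request:
{"api": "step_arm", "payload": {"motion": [{"grip": 1,"x": -2.4,"y": -0.6,"z": 3.65,"wy": -9},{"grip": 1,"x": -1.8,"y": -0.6,"z": 4.0,"wy": -9},{"grip": 1,"x": -1.15,"y": -0.6,"z": 4.2,"wy": -9},{"grip": 1,"x": -0.45,"y": -0.6,"z": 4.35,"wy": -9},{"grip": 1,"x": 0.2,"y": -0.6,"z": 4.35,"wy": -9},{"grip": 1,"x": 0.9,"y": -0.6,"z": 4.25,"wy": -9},{"grip": 1,"x": 1.55,"y": -0.6,"z": 4.05,"wy": -9},{"grip": 1,"x": 2.15,"y": -0.6,"z": 3.8,"wy": -9}]}}

```text
$.motion[0]: bad value
```

Request:
{"api": "step_arm", "payload": {"motion": [{"grip": 1,"x": 0.4,"z": 4.2,"wy": -8.1},{"grip": 1,"x": 0.95,"z": 4.05,"wy": -8.1},{"grip": 1,"x": 1.55,"z": 3.9,"wy": -8.1},{"grip": 1,"x": 2.1,"z": 3.65,"wy": -8.1},{"grip": 1,"x": 2.55,"z": 3.3,"wy": -8.1},{"grip": 1,"x": 3.0,"z": 2.9,"wy": -8.1},{"grip": 1,"x": 3.4,"z": 2.45,"wy": -8.1},{"grip": 1,"x": 3.7,"z": 1.95,"wy": -8.1}]}}

```text
$.motion[0]: bad value
```

Run:
```python
from h import *
im,d=read_camera("wrist"); cv2.imwrite("pics/w1.png",im)
np.save("d1.npy",d); c=calibration("wrist"); np.save("c1.npy",c,allow_pickle=True)
p,R,s=cur(); print(p,R,s["time"])
for n in ["box_mouth","keeper_pivot","keeper_knob","stick_left","stick_right","stick_box"]:
    print(n,[(r["p"],r["xyz"]) for r in spot_point(n,"wrist")[:1]])
```

```text
[ 0.1186 -0.5114  0.2313] [[ 0.2258  0.      0.9742]
 [-0.9742 -0.0001  0.2258]
 [ 0.0001 -1.      0.    ]] 0.7
box_mouth []
keeper_pivot []
keeper_knob []
stick_left []
stick_right []
stick_box []
```

View pics/w1.png

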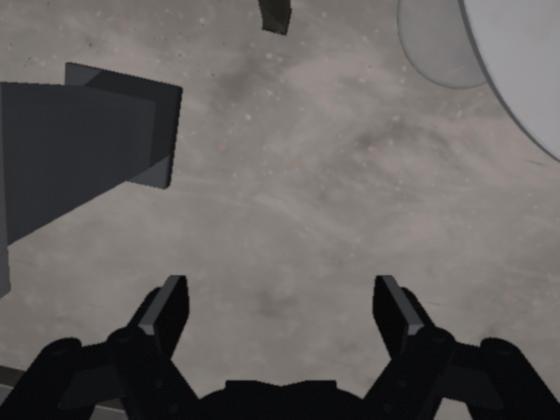

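The wrist picture shows only the floor and the open fingers because the arm hasn't moved: the call was refused. I'll retry with every key given.

Request:
{"api": "step_arm", "payload": {"motion": [{"x": -2.4,"y": -0.6,"z": 3.65,"wx": 0,"wy": -9,"wz": 0,"grip": 1}]}}

```text
time: 1.12
tool_pos: [0.1478, -0.4806, 0.2367]
orientation: [0.586, -0.395, 0.395, -0.586]
ft_force: [1.0, 1.2, -0.1]
finger_gap: 0.0851
```

Request:
{"api": "step_arm", "payload": {"motion": [{"x": -1.8,"y": -0.6,"z": 4.0,"wx": 0,"wy": -9,"wz": 0,"grip": 1},{"x": -1.15,"y": -0.6,"z": 4.2,"wx": 0,"wy": -9,"wz": 0,"grip": 1},{"x": -0.45,"y": -0.6,"z": 4.35,"wx": 0,"wy": -9,"wz": 0,"grip": 1},{"x": 0.2,"y": -0.6,"z": 4.35,"wx": 0,"wy": -9,"wz": 0,"grip": 1},{"x": 0.9,"y": -0.6,"z": 4.25,"wx": 0,"wy": -9,"wz": 0,"grip": 1},{"x": 1.55,"y": -0.6,"z": 4.05,"wx": 0,"wy": -9,"wz": 0,"grip": 1},{"x": 2.15,"y": -0.6,"z": 3.8,"wx": 0,"wy": -9,"wz": 0,"grip": 1}]}}

```text
time: 2.0
tool_pos: [0.3606, -0.2583, 0.2797]
orientation: [0.707, -0.029, 0.029, -0.706]
ft_force: [-0.2, -0.9, -0.2]
finger_gap: 0.0852
```

Request:
{"api": "step_arm", "payload": {"motion": [{"x": 0.4,"y": 0,"z": 4.2,"wx": 0,"wy": -8.1,"wz": 0,"grip": 1},{"x": 0.95,"y": 0,"z": 4.05,"wx": 0,"wy": -8.1,"wz": 0,"grip": 1},{"x": 1.55,"y": 0,"z": 3.9,"wx": 0,"wy": -8.1,"wz": 0,"grip": 1},{"x": 2.1,"y": 0,"z": 3.65,"wx": 0,"wy": -8.1,"wz": 0,"grip": 1},{"x": 2.55,"y": 0,"z": 3.3,"wx": 0,"wy": -8.1,"wz": 0,"grip": 1},{"x": 3.0,"y": 0,"z": 2.9,"wx": 0,"wy": -8.1,"wz": 0,"grip": 1},{"x": 3.4,"y": 0,"z": 2.45,"wx": 0,"wy": -8.1,"wz": 0,"grip": 1},{"x": 3.7,"y": 0,"z": 1.95,"wx": 0,"wy": -8.1,"wz": 0,"grip": 1}]}}

```text
time: 3.0
tool_pos: [0.4203, 0.0715, 0.2795]
orientation: [0.612, 0.354, -0.354, -0.612]
ft_force: [-0.1, -0.4, 0.2]
finger_gap: 0.0855
```

```bash
sed -i 's/r={"grip":grip}/r={k:0 for k in ("x","y","z","wx","wy","wz")}; r["grip"]=grip/' h.py
python3 - <<'E'
from h import *
p,R,s=cur(); 
im,d=read_camera("wrist"); cv2.imwrite("pics/w2.png",im)
print(p,R,s["time"],s["joints"])
for n in ["box_mouth","keeper_pivot","keeper_knob"]:
    print(n,[(r["p"],r["xyz"]) for r in spot_point(n,"wrist")[:1]])
E
```

```text
[0.4203 0.0715 0.2795] [[ 0.4982  0.0007 -0.8671]
 [ 0.8671 -0.0002  0.4982]
 [ 0.0002 -1.     -0.0007]] 3.0 [-0.0114  0.1198  1.6829 -0.0002  1.3382 -1.0607]
box_mouth [(0.75, [0.4672, 0.0667, 0.0514])]
keeper_pivot [(0.78, [0.5407, 0.078, 0.0562])]
keeper_knob [(0.86, [0.4444, 0.1354, 0.0879])]
```

View pics/w2.png

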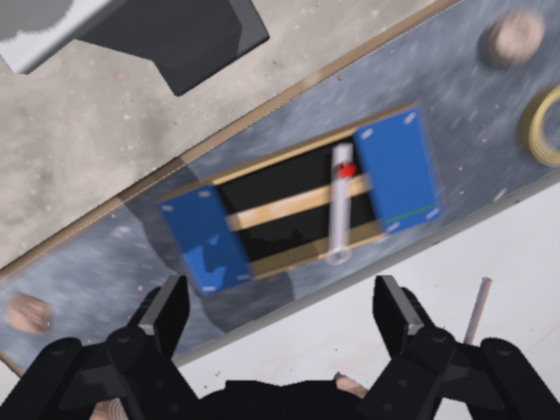

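Wrist view (slightly blurred): red knob at (347,171), pivot ring at (338,255), stick visible from (230,222) to (370,185), and blue covers at (205,240) and (398,170). I'll refine the box pose and knob from the colours.

```bash
cat >> h.py <<'E'
def covers(cam,im):
    b,g,r=[im[...,i].astype(int) for i in range(3)]
    m=((b>70)&(b-r>60)).astype(np.uint8)
    n,l,st,ce=cv2.connectedComponentsWithStats(m)
    for i in range(1,n):
        if st[i,4]>800:
            pts=np.argwhere(l==i)[:,::-1].astype(np.float32); w=px2w(cam,pts,0.05)[:,:2].astype(np.float32)
            print("cover",st[i],w.mean(0),cv2.minAreaRect(w*1000))
    m=((r>130)&(r-b>90)&(r-g>90)).astype(np.uint8)
    n,l,st,ce=cv2.connectedComponentsWithStats(m)
    for i in range(1,n):
        if st[i,4]>4: print("red",st[i],ce[i],px2w(cam,[ce[i]],0.083))
E
python3 - <<'E'
from h import *
covers("wrist",cv2.imread("pics/w2.png")); covers("top",cv2.imread("pics/top0.png"))
kp=bx(0.068,0.025); print(kp)
E
```

```text
cover [ 354  108   89  126 7088] [0.4851 0.1928] ((489.6352844238281, 191.31170654296875), (78.73786926269531, 137.364990234375), 80.084716796875)
cover [ 160  186   89  109 5221] [ 0.4461 -0.0534] ((448.4614562988281, -55.187259674072266), (74.22639465332031, 137.05653381347656), 79.8299331665039)
red [340 165  14  12 132] [346.5 170.5] [[0.4439 0.137  0.083 ]]
cover [ 197  178   36   55 1422] [0.4892 0.1871] ((489.68072509765625, 186.90330505371094), (74.82479095458984, 138.19430541992188), 79.98900604248047)
cover [ 289  195   36   55 1445] [ 0.4454 -0.058 ] ((446.02386474609375, -57.64189910888672), (75.67994689941406, 138.25265502929688), 79.87158203125)
red [ 14  93  13  27 168] [ 20.0536 107.494 ] [[0.7431 0.7024 0.083 ]]
red [28 93  2  5  7] [28.2857 95.4286] [[0.7761 0.6826 0.083 ]]
red [232 220   5   4  17] [233.8824 221.4118] [[0.4437 0.1316 0.083 ]]
[0.5399 0.077  0.    ]
```

```bash
sed -i 's/^B0=.*/B0=np.array([0.4685,0.066]); YAW=-10.05/' h.py
python3 - <<'E'
from h import *
p,R,s=cur()
k=np.array([0.444,0.134,0.066]); Rk=Rdown(60)
w=line(p,R,k+[0,0,.16],Rk,2)+line(k+[0,0,.16],Rk,k+[0,0,.04],Rk,3)
gen(p,R,w,0.4)
E
```

```text
[{"x": 3.35, "y": 2.66, "z": 0.55, "wx": 0, "wy": 0, "wz": 0, "grip": 0.4}, {"x": 3.35, "y": 2.66, "z": 0.55, "wx": 0, "wy": -0.1, "wz": 0, "grip": 0.4}, {"x": 0, "y": 4.0, "z": 0, "wx": 0, "wy": 0, "wz": 0, "grip": 0.4}, {"x": 0, "y": 4.0, "z": 0, "wx": 0, "wy": 0, "wz": 0, "grip": 0.4}, {"x": 0, "y": 4.0, "z": 0, "wx": 0, "wy": 0, "wz": 0, "grip": 0.4}]
```

Request:
{"api": "step_arm", "payload": {"motion": [{"x": 3.35,"y": 2.66,"z": 0.55,"wx": 0,"wy": 0,"wz": 0,"grip": 0.4},{"x": 3.35,"y": 2.66,"z": 0.55,"wx": 0,"wy": 0,"wz": 0,"grip": 0.4},{"x": 0,"y": 4.0,"z": 0,"wx": 0,"wy": 0,"wz": 0,"grip": 0.4},{"x": 0,"y": 4.0,"z": 0,"wx": 0,"wy": 0,"wz": 0,"grip": 0.4},{"x": 0,"y": 4.0,"z": 0,"wx": 0,"wy": 0,"wz": 0,"grip": 0.4},{"x": 0,"y": 0,"z": 0,"wx": 0,"wy": 0,"wz": 0,"grip": 0.4}]}}

```text
time: 3.95
tool_pos: [0.4425, 0.1322, 0.1041]
orientation: [-0.613, -0.35, 0.354, 0.614]
ft_force: [-0.6, -0.4, -0.1]
finger_gap: 0.0342
```

Run:
```python
from h import *
p,R,s=cur(); 
im,d=read_camera("wrist"); cv2.imwrite("pics/w3.png",im)
print(p,s["finger_gap"])
covers("wrist",im)
for z in (0.066,0.083): print(w2px("wrist",[p[0],p[1],z]))
```

```text
[0.4425 0.1322 0.1041] 0.03421278071421865
cover [  307   137   154   190 18358] [0.482  0.1939] ((494.541259765625, 189.2582550048828), (75.4978256225586, 140.8903045654297), 80.05736541748047)
cover [   0  265  116  123 8146] [ 0.4226 -0.054 ] ((429.7278747558594, -55.4398193359375), (77.04994201660156, 98.04341888427734), 79.74176788330078)
red [272 238  25  36 689] [284.2525 256.119 ] [[0.4449 0.1341 0.083 ]]
[[279.3731 241.9777]]
[[279.2322 254.4176]]
```

View pics/w3.png

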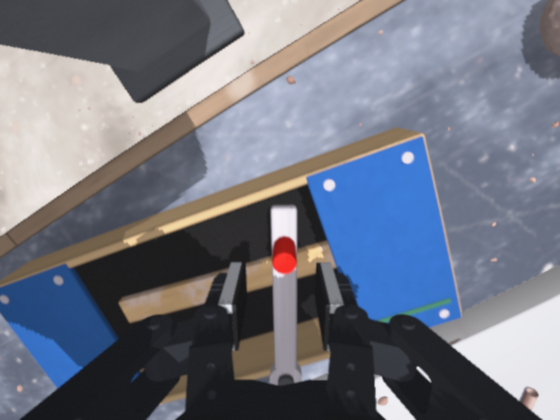

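Fingers straddle the knob (knob at (284,262), pads at about x=238 and x=325). Descending, then caging it and swinging along the arc.

Request:
{"api": "step_arm", "payload": {"motion": [{"x": 0.2,"y": 2.0,"z": -0.1,"wx": 0,"wy": 0,"wz": 0,"grip": 0.4},{"x": 0,"y": 1.8,"z": 0,"wx": 0,"wy": 0,"wz": 0,"grip": 0.4},{"x": 0,"y": 0,"z": 0,"wx": 0,"wy": 0,"wz": 0,"grip": 0.2},{"x": 0,"y": 0,"z": 0,"wx": 0,"wy": 0,"wz": 0,"grip": 0.2}]}}

```text
time: 4.5
tool_pos: [0.4472, 0.1346, 0.0696]
orientation: [0.613, 0.353, -0.352, -0.613]
ft_force: [-0.2, -1.0, -0.3]
finger_gap: 0.017
```

Run:
```python
from h import *
p,R,s=cur(); print(p,s["finger_gap"],s["ft_force"])
P=bx(0.068,0.025)[:2]; v=p[:2]-P; r0=np.hypot(*v); a0=np.degrees(np.arctan2(v[1],v[0])); print(P,r0,a0, 180+YAW-a0, "xang",np.degrees(np.arctan2(R[1,0],R[0,0])))
aend=180+YAW-91; n=8; w=[]
for i in range(1,n+1):
    a=a0+(aend-a0)*i/n; rr=r0+(0.110-r0)*i/n
    w.append((np.array([P[0]+rr*np.cos(np.radians(a)),P[1]+rr*np.sin(np.radians(a)),0.0665]),Rdown(a-90)))
gen(p,R,w,0.2)
```

```text
[0.4472 0.1346 0.0696] 0.017037424843666677 [-0.1504 -0.999  -0.2622]
[0.5398 0.0787] 0.10821159183746105 148.90566256401695 21.04433743598304 xang 59.81997096198885
[{"x": 1.65, "y": 0.32, "z": -0.13, "wx": 0.1, "wy": 9.7, "wz": 0.1, "grip": 0.2}, {"x": 1.65, "y": 0, "z": -0.1, "wx": 0, "wy": 8.7, "wz": 0, "grip": 0.2}, {"x": 1.65, "y": 0, "z": -0.11, "wx": 0, "wy": 8.7, "wz": 0, "grip": 0.2}, {"x": 1.66, "y": -0.01, "z": -0.1, "wx": 0, "wy": 8.8, "wz": 0, "grip": 0.2}, {"x": 1.66, "y": 0, "z": -0.11, "wx": 0, "wy": 8.7, "wz": 0, "grip": 0.2}, {"x": 1.67, "y": 0, "z": -0.1, "wx": 0, "wy": 8.8, "wz": 0, "grip": 0.2}, {"x": 1.67, "y": 0, "z": -0.11, "wx": 0, "wy": 8.7, "wz": 0, "grip": 0.2}, {"x": 1.67, "y": 0, "z": -0.1, "wx": 0, "wy": 8.8, "wz": 0, "grip": 0.2}]
```

Request:
{"api": "step_arm", "payload": {"motion": [{"x": 1.65,"y": 0.1,"z": -0.13,"wx": 0,"wy": 9.0,"wz": 0,"grip": 0.2},{"x": 1.65,"y": 0,"z": -0.1,"wx": 0,"wy": 8.8,"wz": 0,"grip": 0.2},{"x": 1.65,"y": 0,"z": -0.1,"wx": 0,"wy": 8.8,"wz": 0,"grip": 0.2},{"x": 1.65,"y": 0,"z": -0.1,"wx": 0,"wy": 8.8,"wz": 0,"grip": 0.2},{"x": 1.65,"y": 0,"z": -0.1,"wx": 0,"wy": 8.8,"wz": 0,"grip": 0.2},{"x": 0,"y": 0,"z": 0,"wx": 0,"wy": 0,"wz": 0,"grip": 0.2}]}}

```text
time: 5.25
tool_pos: [0.5109, 0.1853, 0.0683]
orientation: [-0.7, -0.098, 0.096, 0.7]
ft_force: [0.6, 0.2, 0.2]
finger_gap: 0.0171
```

Run:
```python
from h import *
p,R,s=cur(); print(p,s["finger_gap"],s["ft_force"])
P=bx(0.068,0.025)[:2]; v=p[:2]-P; r0=np.hypot(*v); a0=np.degrees(np.arctan2(v[1],v[0])); print(P,r0,a0, 180+YAW-a0, "xang",np.degrees(np.arctan2(R[1,0],R[0,0])))
aend=180+YAW-91; n=3; w=[]
for i in range(1,n+1):
    a=a0+(aend-a0)*i/n; rr=r0+(0.110-r0)*i/n
    w.append((np.array([P[0]+rr*np.cos(np.radians(a)),P[1]+rr*np.sin(np.radians(a)),p[2]]),Rdown(a-90)))
gen(p,R,w,0.2)
```

```text
[0.5109 0.1853 0.0683] 0.017090244352468278 [0.5955 0.2457 0.2067]
[0.5398 0.0787] 0.11044584411282632 105.20032994244309 64.7496700575569 xang 15.732306277532075
[{"x": 1.68, "y": 0, "z": -0.16, "wx": 0, "wy": 9.3, "wz": 0.2, "grip": 0.2}, {"x": 1.67, "y": 0, "z": -0.14, "wx": 0, "wy": 8.7, "wz": 0, "grip": 0.2}, {"x": 1.68, "y": 0, "z": -0.15, "wx": 0, "wy": 8.8, "wz": 0, "grip": 0.2}]
```

Request:
{"api": "step_arm", "payload": {"motion": [{"x": 1.7,"y": 0,"z": -0.15,"wx": 0,"wy": 8.9,"wz": 0,"grip": 0.2},{"x": 1.7,"y": 0,"z": -0.15,"wx": 0,"wy": 8.9,"wz": 0,"grip": 0.2},{"x": 1.7,"y": 0,"z": -0.15,"wx": 0,"wy": 8.9,"wz": 0,"grip": 0.2},{"x": 0,"y": 0,"z": 0,"wx": 0,"wy": 0,"wz": 0,"grip": 0.2},{"x": 0,"y": 0,"z": 0,"wx": 0,"wy": 0,"wz": 0,"grip": 0.4},{"x": 0,"y": 0,"z": 0,"wx": 0,"wy": 0,"wz": 0,"grip": 0.4}]}}

```text
time: 6.0
tool_pos: [0.5595, 0.1866, 0.0673]
orientation: [0.704, -0.067, 0.067, -0.704]
ft_force: [-0.6, 0.2, -1.0]
finger_gap: 0.0343
```

Run:
```python
from h import *
p,R,s=cur(); print(p,s["finger_gap"],s["ft_force"])
P=bx(0.068,0.025)[:2]; v=p[:2]-P; r0=np.hypot(*v); a0=np.degrees(np.arctan2(v[1],v[0])); print(P,r0,a0, 180+YAW-a0, "xang",np.degrees(np.arctan2(R[1,0],R[0,0])))
im,d=read_camera("wrist"); cv2.imwrite("pics/w4.png",im); covers("wrist",im)
```

```text
[0.5595 0.1866 0.0673] 0.03426043833153507 [-0.6333  0.2347 -0.9506]
[0.5398 0.0787] 0.10962379978370645 79.64482102172408 90.3051789782759 xang -10.902493188661696
cover [   28   215   255   116 21332] [0.4831 0.1964] ((490.3802795410156, 188.63038635253906), (73.9681167602539, 138.4739227294922), 79.86526489257812)
red [272 285  25  23 423] [284.6785 296.2553] [[0.5608 0.185  0.083 ]]
```

View pics/w4.png

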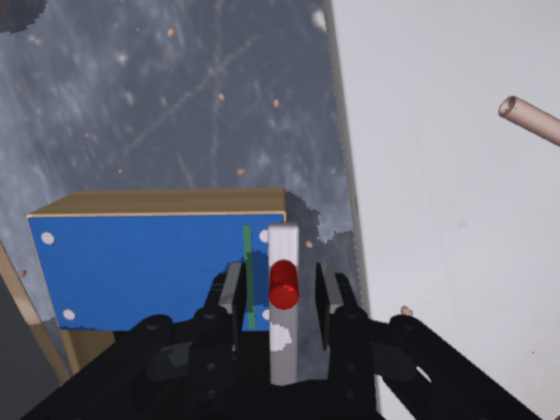

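Knob is at (284,285) and the bar lies over the back edge, parallel to the green line at about x=250. Now I'll retreat up and hover over the mouth to see the stick and check the keeper.

Run:
```python
from h import *
p,R,s=cur()
q=p+[0,0,.06]; t=bx(0,-0.05,0.22); Rt=Rdown(YAW)
gen(p,R,line(p,R,q,R,2)+line(q,R,t,Rt,5),0.4)
```

```text
[{"x": 0, "y": -3.0, "z": 0, "wx": 0, "wy": 0, "wz": 0, "grip": 0.4}, {"x": 0, "y": -3.0, "z": 0, "wx": 0, "wy": 0, "wz": 0, "grip": 0.4}, {"x": -1.32, "y": -1.85, "z": -3.72, "wx": 0, "wy": -0.2, "wz": 0, "grip": 0.4}, {"x": -1.33, "y": -1.86, "z": -3.7, "wx": 0, "wy": -0.2, "wz": 0, "grip": 0.4}, {"x": -1.34, "y": -1.85, "z": -3.71, "wx": 0, "wy": -0.1, "wz": 0, "grip": 0.4}, {"x": -1.35, "y": -1.86, "z": -3.7, "wx": 0, "wy": -0.2, "wz": 0, "grip": 0.4}, {"x": -1.36, "y": -1.85, "z": -3.7, "wx": 0, "wy": -0.2, "wz": 0, "grip": 0.4}]
```

Request:
{"api": "step_arm", "payload": {"motion": [{"x": 0,"y": -3.0,"z": 0,"wx": 0,"wy": 0,"wz": 0,"grip": 0.4},{"x": 0,"y": -3.0,"z": 0,"wx": 0,"wy": 0,"wz": 0,"grip": 0.4},{"x": -1.35,"y": -1.85,"z": -3.7,"wx": 0,"wy": -0.2,"wz": 0,"grip": 0.5},{"x": -1.35,"y": -1.85,"z": -3.7,"wx": 0,"wy": -0.2,"wz": 0,"grip": 0.5},{"x": -1.35,"y": -1.85,"z": -3.7,"wx": 0,"wy": -0.2,"wz": 0,"grip": 0.5},{"x": -1.35,"y": -1.85,"z": -3.7,"wx": 0,"wy": -0.2,"wz": 0,"grip": 0.5},{"x": -1.35,"y": -1.85,"z": -3.7,"wx": 0,"wy": 0,"wz": 0,"grip": 0.5},{"x": 0,"y": 0,"z": 0,"wx": 0,"wy": 0,"wz": 0,"grip": 0.5}]}}

```text
time: 7.05
tool_pos: [0.4592, 0.0158, 0.2211]
orientation: [0.704, -0.063, 0.065, -0.704]
ft_force: [0.5, 1.4, -0.1]
finger_gap: 0.0426
```

Run:
```python
from h import *
p,R,s=cur()
im,d=read_camera("wrist"); cv2.imwrite("pics/w5.png",im)
np.save("d5.npy",d)
print(p,s["finger_gap"],"xang",np.degrees(np.arctan2(R[1,0],R[0,0])))
covers("wrist",im)
for n in ["box_mouth","keeper_pivot","keeper_knob","stick"]:
    print(n,[(r["p"],r["xyz"]) for r in spot_point(n,"wrist")[:1]])
c=calibration("wrist"); import pickle; pickle.dump(c,open("c5.pkl","wb"))
```

```text
[0.4592 0.0158 0.2211] 0.042582091604913684 xang -10.335000439111441
cover [ 200    0  153   35 5051] [0.4817 0.1673] ((482.727783203125, 166.89466857910156), (27.074588775634766, 130.52406311035156), 79.6917495727539)
cover [ 215  221  133   63 7197] [ 0.4477 -0.0507] ((447.2456970214844, -54.17009735107422), (73.37432861328125, 137.7628631591797), 79.63147735595703)
box_mouth [(0.78, [0.4667, 0.0664, 0.0483])]
keeper_pivot [(0.92, [0.5432, 0.0767, 0.0531])]
keeper_knob []
stick [(0.97, [0.4794, 0.085, 0.0069])]
```

View pics/w5.png

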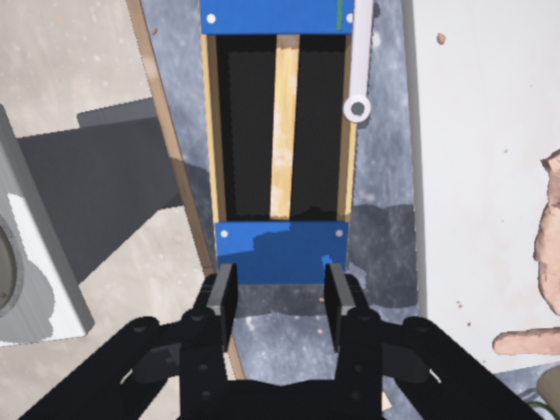

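Stick runs from (288,35) to (280,220), the pivot ring is at (357,108), and the keeper bar goes up the back edge to (365,0). Next I'll measure the stick and keeper numerically.

Run:
```python
from h import *
im=cv2.imread("pics/w5.png")
b,g,r=[im[...,i].astype(int) for i in range(3)]
for y in (50,80,110,140,170,200,212):
    xs=[x for x in range(235,330) if r[y,x]>110]
    if xs:
        w=px2w("wrist",[[xs[0]-.5,y],[xs[-1]+.5,y]],0.013)
        rel=w[:,:2].mean(0)-B0; a=np.radians(YAW); bxy=[rel[0]*np.cos(a)+rel[1]*np.sin(a),-rel[0]*np.sin(a)+rel[1]*np.cos(a)]
        print(y,xs[0],xs[-1],w.mean(0),np.linalg.norm(w[0]-w[1]),"box",np.array(bxy))
im,d=read_camera("top"); cv2.imwrite("pics/top2.png",im); covers("top",im)
cv2.imwrite("pics/top2z.png",cv2.resize(im[160:260,180:340],None,fx=5,fy=5,interpolation=cv2.INTER_CUBIC))
print([(q["p"],q["xyz"]) for q in spot_point("keeper_knob","top")[:1]],[(q["p"],q["xyz"]) for q in spot_point("keeper_pivot","top")[:1]])
for ph in (80,90,100):
  a=np.radians(ph); print(ph,w2px("top",[bx(.068-.11*np.cos(a),.025+.11*np.sin(a),.084),bx(.068-.134*np.cos(a),.025+.134*np.sin(a),.06),bx(.068,.025,.06)]).ravel())
```

```text
50 276 298 [0.4883 0.1451 0.013 ] 0.02253351725333344 box [0.0057 0.0814]
80 275 297 [0.4826 0.1179 0.013 ] 0.023076899882980517 box [0.0048 0.0536]
110 273 295 [0.4756 0.0896 0.013 ] 0.023668100337096407 box [0.0029 0.0245]
140 272 293 [0.4687 0.0598 0.013 ] 0.02325481029227823 box [ 0.0013 -0.0061]
170 271 291 [0.4615 0.0283 0.013 ] 0.02283850762321313 box [-0.0003 -0.0383]
200 270 290 [ 0.4544 -0.0051  0.013 ] 0.02353829633133331 box [-0.0015 -0.0724]
212 270 289 [ 0.4513 -0.019   0.013 ] 0.022701140535380054 box [-0.0021 -0.0867]
cover [ 197  180   35   53 1332] [0.485 0.188] ((485.82489013671875, 187.4654541015625), (74.79134368896484, 130.65078735351562), 79.64727020263672)
red [ 14  93  13  27 157] [ 20.0064 107.6879] [[0.7425 0.7024 0.083 ]]
red [213 175   4   5  17] [214.4118 176.8824] [[0.5596 0.184  0.083 ]]
[(0.66, [0.5607, 0.1882, 0.084])] []
80 [212.385  184.2928 204.7537 185.6087 255.2514 185.8971]
90 [213.1812 177.028  205.7181 176.9484 255.2514 185.8971]
100 [215.2339 170.0151 208.1783 168.5939 255.2514 185.8971]
```

View pics/top2z.png

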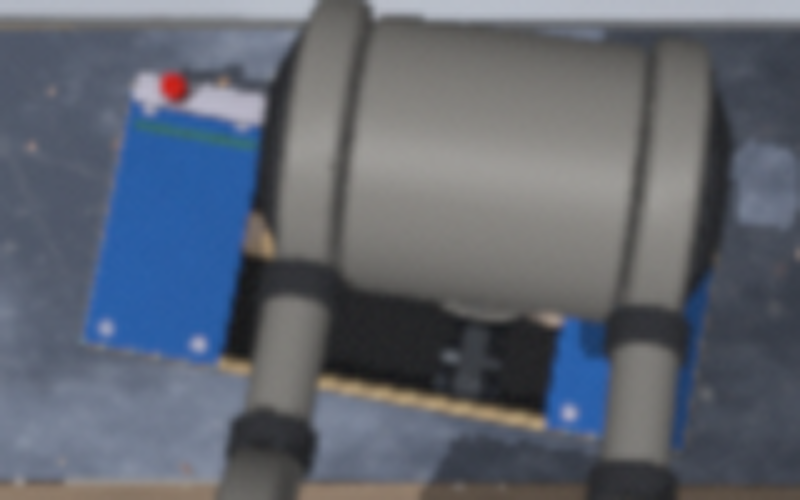

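Run:
```python
from h import *
a=np.radians(YAW); M=np.array([[np.cos(a),np.sin(a)],[-np.sin(a),np.cos(a)]])
im=cv2.imread("pics/w5.png").astype(int)
for x in (235,250,310,325):
    col=im[:,x,0]-im[:,x,2]
    yu=[y for y in range(10,60) if col[y]>60][-1]; yl=[y for y in range(190,240) if col[y]>60][0]
    w=px2w("wrist",[[x,yu+.5],[x,yl-.5]],[0.05][0]); print(x,yu,yl,[M@(q[:2]-B0) for q in w])
p,R,s=cur()
t=bx(-0.0012,-0.055,0.02); Rt=Rdown(-12.7)
gen(p,R,line(p,R,t,Rt,5),0.5)
```

```text
235 34 221 [array([-0.04 ,  0.089]), array([-0.0475, -0.0831])]
250 34 221 [array([-0.027 ,  0.0889]), array([-0.0321, -0.0831])]
310 33 222 [array([0.025 , 0.0896]), array([ 0.0294, -0.0843])]
325 34 222 [array([0.038 , 0.0889]), array([ 0.0448, -0.0844])]
[{"x": -0.01, "y": 3.98, "z": -0.12, "wx": 0, "wy": 0.5, "wz": 0, "grip": 0.5}, {"x": -0.02, "y": 3.98, "z": -0.12, "wx": 0, "wy": 0.5, "wz": 0, "grip": 0.5}, {"x": -0.01, "y": 3.98, "z": -0.12, "wx": 0, "wy": 0.5, "wz": 0, "grip": 0.5}, {"x": -0.01, "y": 3.98, "z": -0.12, "wx": 0, "wy": 0.5, "wz": 0, "grip": 0.5}, {"x": -0.01, "y": 3.98, "z": -0.13, "wx": 0, "wy": 0.5, "wz": -0.1, "grip": 0.5}]
```

Request:
{"api": "step_arm", "payload": {"motion": [{"x": 0,"y": 4.0,"z": -0.1,"wx": 0,"wy": 0.5,"wz": 0,"grip": 0.5},{"x": 0,"y": 4.0,"z": -0.1,"wx": 0,"wy": 0.5,"wz": 0,"grip": 0.5},{"x": 0,"y": 4.0,"z": -0.1,"wx": 0,"wy": 0.5,"wz": 0,"grip": 0.5},{"x": 0,"y": 4.0,"z": -0.1,"wx": 0,"wy": 0.5,"wz": 0,"grip": 0.5},{"x": 0,"y": 3.0,"z": -0.1,"wx": 0,"wy": 0.4,"wz": 0,"grip": 0.5},{"x": 0,"y": 1.0,"z": 0,"wx": 0,"wy": 0,"wz": 0,"grip": 0.5},{"x": 0,"y": 0,"z": 0,"wx": 0,"wy": 0,"wz": 0,"grip": 0.5}]}}

```text
time: 8.32
tool_pos: [0.4588, 0.0125, 0.0194]
orientation: [0.703, -0.078, 0.077, -0.703]
ft_force: [0.2, 0.3, -0.3]
finger_gap: 0.0428
```

Run:
```python
from h import *
p,R,s=cur()
im,d=read_camera("wrist"); cv2.imwrite("pics/w6.png",im)
print(p,s["finger_gap"],"xang",np.degrees(np.arctan2(R[1,0],R[0,0])),s["ft_force"])
```

```text
[0.4588 0.0125 0.0194] 0.042799219584433106 xang -12.618117144592794 [ 0.1888  0.2729 -0.2544]
```

View pics/w6.png

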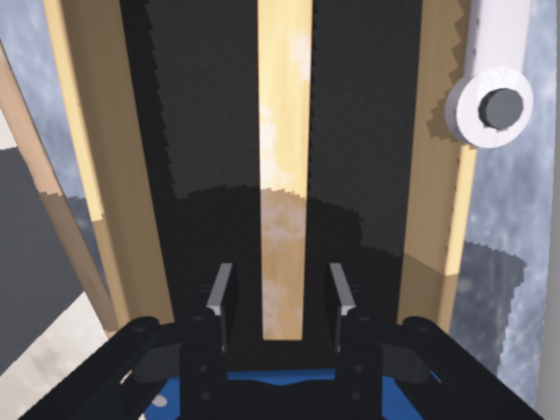

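The right end of the stick is visible at (283,340) between the pads, aligned with them. I'll locate that end.

Run:
```python
from h import *
a=np.radians(YAW); M=np.array([[np.cos(a),np.sin(a)],[-np.sin(a),np.cos(a)]])
c=calibration("wrist"); print("cam",-np.array(c["R"]).T@np.array(c["t"]))
for uv,z in (((283,340),.013),((283,334),.013),((283,370),.05),((283,380),.05)):
    w=px2w("wrist",[uv],z)[0]; print(uv,w,M@(w[:2]-B0))
p,R,s=cur(); print("tcp",M@(p[:2]-B0))
```

```text
cam [0.477  0.0945 0.1636]
(283, 340) [ 0.4502 -0.0327  0.013 ] [-0.0008 -0.1004]
(283, 334) [ 0.4511 -0.0285  0.013 ] [-0.0006 -0.0961]
(283, 370) [ 0.4531 -0.0179  0.05  ] [-0.0005 -0.0853]
(283, 380) [ 0.4519 -0.0238  0.05  ] [-0.0007 -0.0913]
tcp [ 0.0002 -0.0544]
```

Request:
{"api": "step_arm", "payload": {"motion": [{"x": 0,"y": 0.8,"z": 0,"wx": 0,"wy": 0,"wz": 0,"grip": 0.5},{"x": 0,"y": 0.3,"z": 0,"wx": 0,"wy": 0,"wz": 0,"grip": 0.5},{"x": 0,"y": 0,"z": 0,"wx": 0,"wy": 0,"wz": 0,"grip": 0.5}]}}

```text
time: 8.75
tool_pos: [0.4587, 0.0123, 0.0086]
orientation: [0.703, -0.078, 0.078, -0.703]
ft_force: [-0.2, 1.0, -0.3]
finger_gap: 0.0427
```

Request:
{"api": "step_arm", "payload": {"motion": [{"x": 0,"y": 0.1,"z": 0,"wx": 0,"wy": 0,"wz": 0,"grip": 0},{"x": 0,"y": 0,"z": 0,"wx": 0,"wy": 0,"wz": 0,"grip": 0},{"x": 0,"y": 0,"z": 0,"wx": 0,"wy": 0,"wz": 0,"grip": 0},{"x": 0,"y": 0,"z": 0,"wx": 0,"wy": 0,"wz": 0,"grip": 0}]}}

```text
time: 9.25
tool_pos: [0.459, 0.0123, 0.008]
orientation: [0.703, -0.078, 0.078, -0.703]
ft_force: [-1.2, -1.0, 4.9]
finger_gap: 0.0192
```

Request:
{"api": "step_arm", "payload": {"motion": [{"x": 0,"y": -0.2,"z": 0,"wx": 0,"wy": 0,"wz": 0,"grip": 0},{"x": 0,"y": 0,"z": 0,"wx": 0,"wy": 0,"wz": 0,"grip": 0}]}}

```text
time: 9.5
tool_pos: [0.4587, 0.0123, 0.0096]
orientation: [0.703, -0.078, 0.078, -0.703]
ft_force: [0.4, -0.0, -0.0]
finger_gap: 0.0195
```

Run:
```python
from h import *
p,R,s=cur()
im,d=read_camera("wrist"); cv2.imwrite("pics/w7.png",im)
print(p,s["finger_gap"],"xang",np.degrees(np.arctan2(R[1,0],R[0,0])),s["ft_force"])
```

```text
[0.4587 0.0123 0.0096] 0.019535704141053694 xang -12.648525638906593 [ 0.3931 -0.0037 -0.0192]
```

View pics/w7.png

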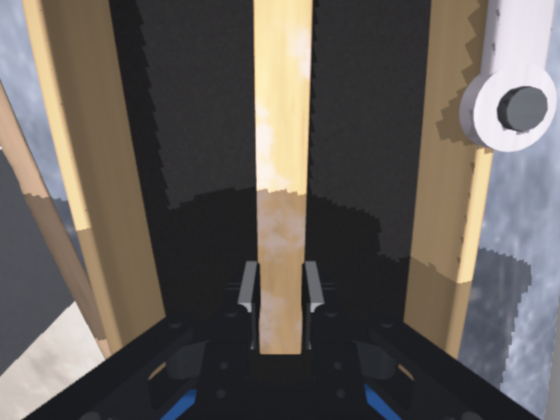

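The stick is held between the pads, its end at (280,352). Sliding it 2 cm into the left pocket, slightly lifted.

Request:
{"api": "step_arm", "payload": {"motion": [{"x": 0,"y": -0.1,"z": 1.0,"wx": 0,"wy": 0,"wz": 0,"grip": 0},{"x": 0,"y": 0,"z": 1.0,"wx": 0,"wy": 0,"wz": 0,"grip": 0},{"x": 0,"y": 0,"z": 0,"wx": 0,"wy": 0,"wz": 0,"grip": 0}]}}

```text
time: 9.93
tool_pos: [0.4633, 0.0324, 0.0105]
orientation: [0.703, -0.077, 0.077, -0.703]
ft_force: [-0.5, -2.4, 0.0]
finger_gap: 0.0197
```

Run:
```python
from h import *
p,R,s=cur()
im,d=read_camera("wrist"); cv2.imwrite("pics/w8.png",im)
print(p,s["finger_gap"],s["ft_force"],s["torque"])
```

```text
[0.4633 0.0324 0.0105] 0.019683594456178562 [-0.5339 -2.3836  0.019 ] [-0.4053  0.0499 -0.054 ]
```

View pics/w8.png

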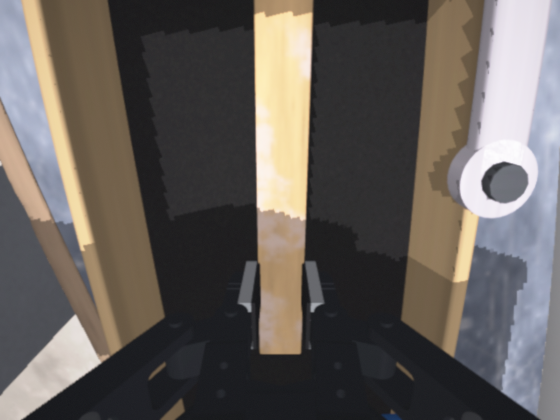

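Run:
```python
from h import *
p,R,s=cur()
l=np.array([0,0.0035,0.189]); C=p+R@l; print("C",C)
w=[];n=6
for i in range(1,n+1):
    Q=R@Ro.from_rotvec([-np.radians(3*i),0,0]).as_matrix()
    c=C-R[:,2]*0.003*i/n+np.array([0,0,.001*i/n]); w.append((c-Q@l,Q))
pe,Re=gen(p,R,w,0)
print(pe,"right end",pe-Re[:,2]*.046,"left",pe+Re[:,2]*.189)
```

```text
C [0.5045 0.2168 0.007 ]
[{"x": 0, "y": -1.01, "z": -0.01, "wx": -3.0, "wy": 0, "wz": 0, "grip": 0}, {"x": 0, "y": -1.0, "z": 0, "wx": -3.0, "wy": 0, "wz": 0, "grip": 0}, {"x": 0, "y": -1.0, "z": -0.01, "wx": -3.0, "wy": 0, "wz": 0, "grip": 0}, {"x": 0, "y": -1.0, "z": -0.01, "wx": -3.0, "wy": 0, "wz": 0, "grip": 0}, {"x": 0, "y": -0.99, "z": 0, "wx": -3.0, "wy": 0, "wz": 0, "grip": 0}, {"x": 0, "y": -0.99, "z": -0.01, "wx": -3.0, "wy": 0, "wz": 0, "grip": 0}]
[0.4648 0.0396 0.0697] right end [ 0.4553 -0.0031  0.084 ] left [0.504  0.215  0.0113]
```

Request:
{"api": "step_arm", "payload": {"motion": [{"x": 0,"y": -1.0,"z": 0,"wx": -3,"wy": 0,"wz": 0,"grip": 0},{"x": 0,"y": -1.0,"z": 0,"wx": -3,"wy": 0,"wz": 0,"grip": 0},{"x": 0,"y": 0,"z": 0,"wx": 0,"wy": 0,"wz": 0,"grip": 0}]}}

```text
time: 10.35
tool_pos: [0.4637, 0.0331, 0.031]
orientation: [0.739, -0.081, 0.073, -0.665]
ft_force: [0.2, -2.1, -0.6]
finger_gap: 0.0194
```

Run:
```python
from h import *
p,R,s=cur()
im,d=read_camera("wrist"); cv2.imwrite("pics/w9.png",im)
im,d=read_camera("side"); cv2.imwrite("pics/s9.png",cv2.resize(im[170:300,200:360],None,fx=5,fy=4.5,interpolation=cv2.INTER_CUBIC))
print(p,s["finger_gap"],s["ft_force"],s["torque"])
```

```text
[0.4637 0.0331 0.031 ] 0.019398197609583147 [ 0.2277 -2.1366 -0.5534] [-0.3065 -0.0206 -0.0544]
```

View pics/w9.png

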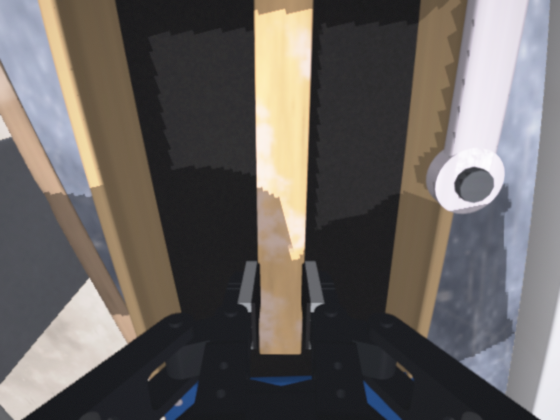

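View pics/s9.png

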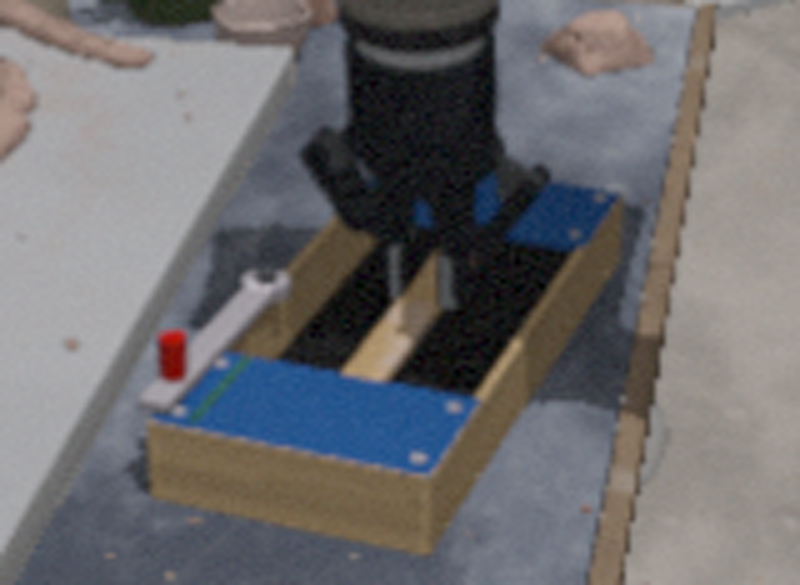

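The wrist view shows the stick still square in the pads, its end at (280,353) and the right cover beyond it at y≈380, so it clears. The side view shows it tilting and the keeper along the back edge. Continuing.

Request:
{"api": "step_arm", "payload": {"motion": [{"x": 0,"y": -1.0,"z": -0.05,"wx": -3,"wy": 0,"wz": 0,"grip": 0},{"x": 0,"y": -1.0,"z": -0.05,"wx": -3,"wy": 0,"wz": 0,"grip": 0},{"x": 0,"y": -1.0,"z": -0.05,"wx": -3,"wy": 0,"wz": 0,"grip": 0},{"x": 0,"y": -1.0,"z": -0.05,"wx": -3,"wy": 0,"wz": 0,"grip": 0},{"x": 0,"y": 0,"z": 0,"wx": 0,"wy": 0,"wz": 0,"grip": 0}]}}

```text
time: 11.08
tool_pos: [0.4645, 0.0382, 0.0699]
orientation: [0.804, -0.089, 0.064, -0.585]
ft_force: [-0.1, 0.0, -0.9]
finger_gap: 0.0197
```

Run:
```python
from h import *
p,R,s=cur()
im,d=read_camera("wrist"); cv2.imwrite("pics/w10.png",im)
im,d=read_camera("side"); cv2.imwrite("pics/s10.png",cv2.resize(im[170:300,200:360],None,fx=5,fy=4.5,interpolation=cv2.INTER_CUBIC))
print(p,s["finger_gap"],s["ft_force"],s["torque"],"right",p-R[:,2]*.046,"left",p+R[:,2]*.189)
```

```text
[0.4645 0.0382 0.0699] 0.019704862975203866 [-0.0839  0.0338 -0.945 ] [ 0.1424 -0.0336  0.0433] right [ 0.455  -0.0045  0.084 ] left [0.5037 0.2137 0.0117]
```

View pics/w10.png

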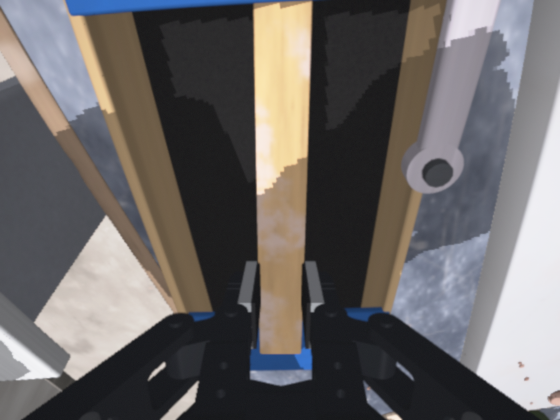

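View pics/s10.png

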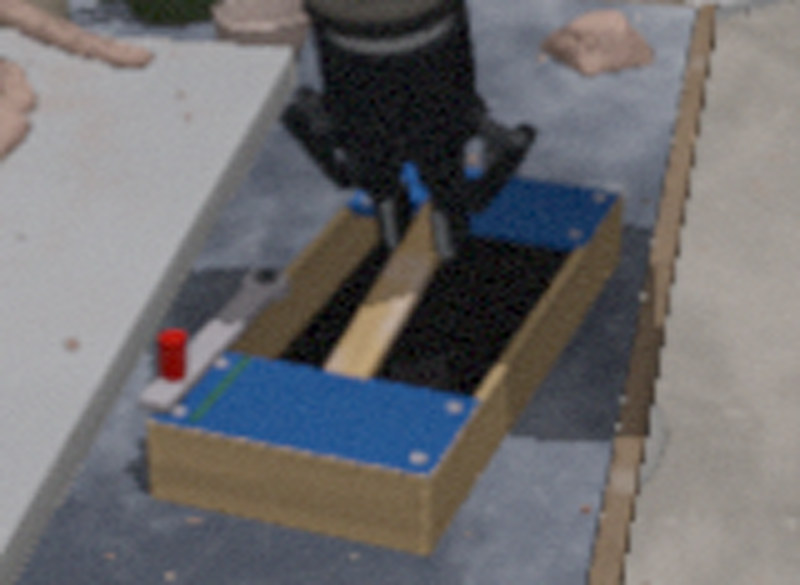

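The right end is up at z≈0.084, the left end is still under the left cover, and contact force is near zero. Next I'll draw the stick out along its own axis.

Request:
{"api": "step_arm", "payload": {"motion": [{"x": 0,"y": 0,"z": -1.5,"wx": 0,"wy": 0,"wz": 0,"grip": 0},{"x": 0,"y": 0,"z": -2.0,"wx": 0,"wy": 0,"wz": 0,"grip": 0},{"x": 0,"y": 0,"z": -2.0,"wx": 0,"wy": 0,"wz": 0,"grip": 0},{"x": 0,"y": 0,"z": -2.0,"wx": 0,"wy": 0,"wz": 0,"grip": 0},{"x": 0,"y": 0,"z": -1.3,"wx": 0,"wy": 0,"wz": 0,"grip": 0},{"x": 0,"y": 0,"z": 0,"wx": 0,"wy": 0,"wz": 0,"grip": 0}]}}

```text
time: 11.92
tool_pos: [0.4459, -0.0453, 0.0978]
orientation: [0.804, -0.09, 0.066, -0.584]
ft_force: [-0.2, 0.6, -0.4]
finger_gap: 0.0198
```

Run:
```python
from h import *
p,R,s=cur()
im,d=read_camera("wrist"); cv2.imwrite("pics/w11.png",im)
print(p,s["finger_gap"],s["ft_force"],s["torque"],"right",p-R[:,2]*.046,"left",p+R[:,2]*.189)
t=p+[0,0,.08]; t2=t+R[:,2]*0
l=np.array([0,0,.07]); c=p+R@l
Rt=Rdown(-12.65); m=c+[0,0,.07]; 
f=np.array([c[0],c[1],0.175])
w=line(p,R,p+[0,0,.075],R,3)
c1=w[-1][0]+R@l
rv=Ro.from_matrix(R.T@Rt).as_rotvec()
for i in range(1,5):
    Q=R@Ro.from_rotvec(rv*i/4).as_matrix(); cc=c1+(f-c1)*i/4; w.append((cc-Q@l,Q))
print("mid",f-bx(0,0)); gen(p,R,w,0)
```

```text
[ 0.4459 -0.0453  0.0978] 0.01979253011973279 [-0.1777  0.6377 -0.3611] [ 0.1539 -0.0514 -0.0071] right [ 0.4362 -0.0879  0.112 ] left [0.4856 0.13   0.0394]
mid [-0.0079 -0.0464  0.175 ]
[{"x": 0, "y": -2.38, "z": -0.77, "wx": 0, "wy": 0, "wz": 0, "grip": 0}, {"x": 0, "y": -2.38, "z": -0.77, "wx": 0, "wy": 0, "wz": 0, "grip": 0}, {"x": 0.01, "y": -2.37, "z": -0.78, "wx": 0, "wy": 0, "wz": 0, "grip": 0}, {"x": 0, "y": -0.02, "z": -0.16, "wx": 4.5, "wy": 0, "wz": 0, "grip": 0}, {"x": 0, "y": -0.03, "z": -0.12, "wx": 4.5, "wy": -0.1, "wz": 0, "grip": 0}, {"x": 0.01, "y": -0.04, "z": -0.07, "wx": 4.5, "wy": 0, "wz": 0, "grip": 0}, {"x": 0, "y": -0.04, "z": -0.02, "wx": 4.5, "wy": 0, "wz": 0, "grip": 0}]
```

View pics/w11.png

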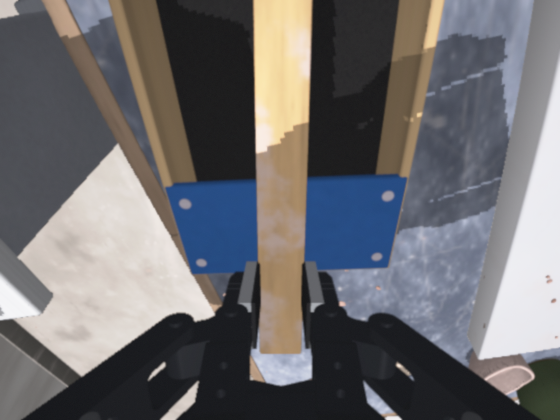

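Stick passes over the right cover, its end at (280,353), and the left end is computed at box y≈0.065, clear of the left cover's edge at 0.0875. Lifting, then levelling.

Request:
{"api": "step_arm", "payload": {"motion": [{"x": 0,"y": -2.4,"z": -0.8,"wx": 0,"wy": 0,"wz": 0,"grip": 0},{"x": 0,"y": -2.4,"z": -0.8,"wx": 0,"wy": 0,"wz": 0,"grip": 0},{"x": 0,"y": -2.4,"z": -0.8,"wx": 0,"wy": 0,"wz": 0,"grip": 0},{"x": 0,"y": 0,"z": -0.1,"wx": 4.5,"wy": 0,"wz": 0,"grip": 0},{"x": 0,"y": 0,"z": -0.1,"wx": 4.5,"wy": 0,"wz": 0,"grip": 0},{"x": 0,"y": 0,"z": -0.1,"wx": 4.5,"wy": 0,"wz": 0,"grip": 0},{"x": 0,"y": 0,"z": 0,"wx": 4.5,"wy": 0,"wz": 0,"grip": 0},{"x": 0,"y": 0,"z": 0,"wx": 0,"wy": 0,"wz": 0,"grip": 0},{"x": 0,"y": 0,"z": 0,"wx": 0,"wy": 0,"wz": 0,"grip": 0}]}}

```text
time: 13.1
tool_pos: [0.4452, -0.0473, 0.1738]
orientation: [0.703, -0.078, 0.078, -0.702]
ft_force: [0.5, -0.3, -0.5]
finger_gap: 0.02
```

Run:
```python
from h import *
p,R,s=cur()
im,d=read_camera("wrist"); cv2.imwrite("pics/w12.png",im)
print([(q["p"],q["xyz"]) for n in ("stick","stick_right","stick_left") for q in spot_point(n,"wrist")[:1]])
im,d=read_camera("side"); cv2.imwrite("pics/s12.png",cv2.resize(im[100:300,160:400],None,fx=3.3,fy=3,interpolation=cv2.INTER_CUBIC))
print([(n,q["p"],q["xyz"]) for n in ("stick","stick_right","stick_left","keeper_knob") for q in spot_point(n,"side")[:1]])
im,d=read_camera("top"); cv2.imwrite("pics/top12.png",cv2.resize(im[160:260,180:340],None,fx=5,fy=5,interpolation=cv2.INTER_CUBIC)); covers("top",im)
print(R,p,s["finger_gap"],s["ft_force"],"right",p-R[:,2]*.046,"left",p+R[:,2]*.189)
```

```text
[(0.61, [0.4634, 0.025, 0.1763]), (0.91, [0.4339, -0.0881, 0.1741])]
[('stick', 0.59, [0.4594, 0.0261, 0.1712]), ('stick_right', 0.82, [0.4349, -0.09, 0.1748]), ('stick_left', 0.81, [0.4875, 0.1385, 0.1759]), ('keeper_knob', 0.88, [0.5593, 0.188, 0.0859])]
cover [ 197  180   36   53 1310] [0.4849 0.1885] ((485.82489013671875, 187.4654541015625), (74.79134368896484, 130.65078735351562), 79.64727020263672)
red [ 14  93  13  27 158] [ 19.9494 107.3861] [[0.7434 0.7027 0.083 ]]
red [212 175   5   5  18] [214.2778 176.8889] [[0.5596 0.1844 0.083 ]]
[[ 0.9758 -0.0008  0.2188]
 [-0.2188 -0.0012  0.9758]
 [-0.0005 -1.     -0.0013]] [ 0.4452 -0.0473  0.1738] 0.01995865841264776 [ 0.5104 -0.3082 -0.4747] right [ 0.4352 -0.0921  0.1739] left [0.4866 0.1372 0.1736]
```

View pics/w12.png

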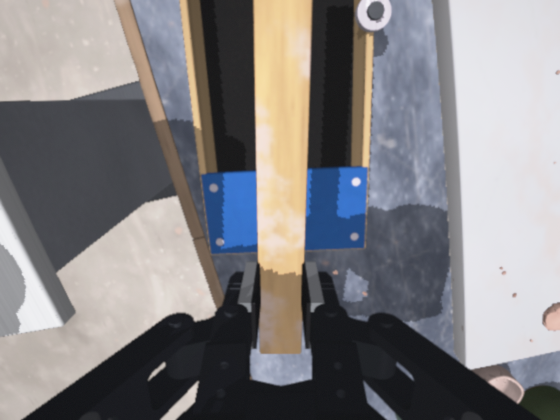

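View pics/s12.png

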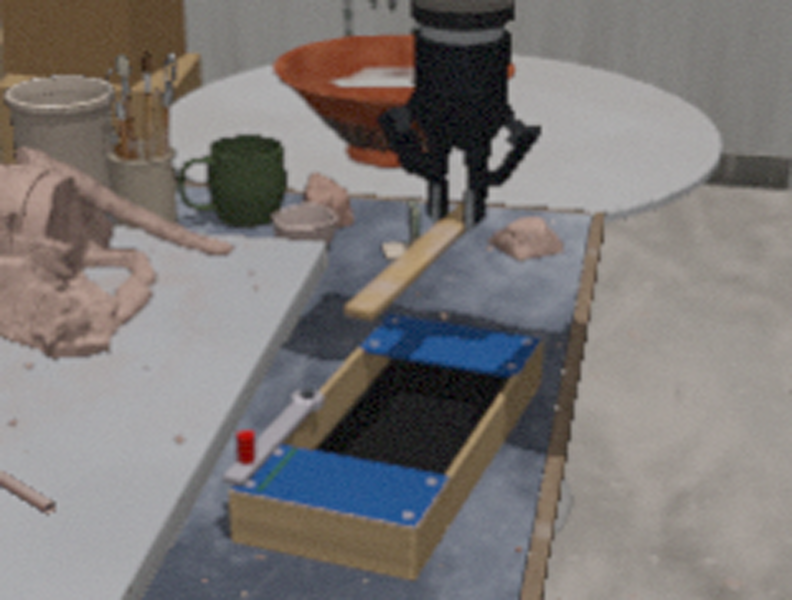

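View pics/top12.png

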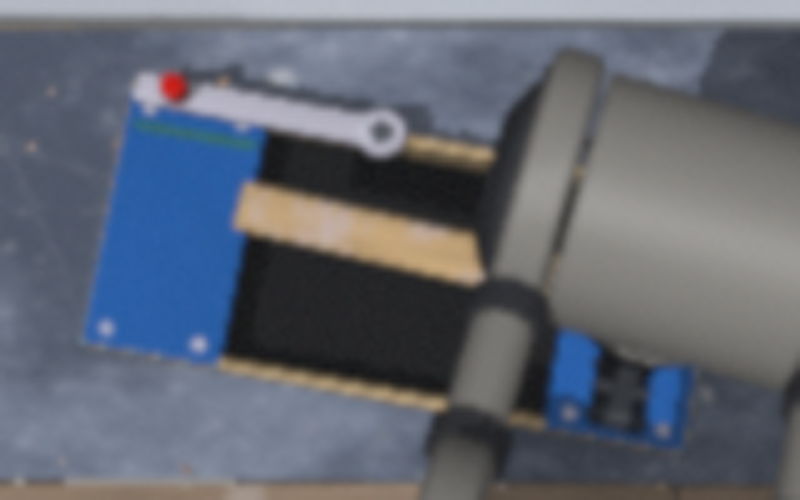

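The three views show the stick held level over the box, both ends at z≈0.174, with its middle about 40 mm from the mouth centre. The keeper lies along the back edge with the knob at (173,86) in the top crop, parallel to the green line. Handing in.

Run:
```python
from h import *
print(close_job()); s=sense(); print(s["time"],s["tool_pos"],s["finger_gap"],s["ft_force"])
```

```text
the job is handed in; nothing more can be done
None
the job is handed in; nothing more can be done
```

I handed the job in at about 14 s of the 61 s allowed, with the keeper open and the stick held level over the box. The hand-in gives no verdict, and no state could be read after it.

**What I did**
- **Keeper:** I closed the fingers loosely round the red knob and swung the bar along its arc to 90 degrees.
- **Stick:** I gripped it near its right end and slid it 2 cm into the left pocket. I then tilted its right end up 18 degrees and drew it out along its own axis. Finally I lifted it clear and levelled it.

**Last checks before handing in**
- **Keeper angle:** about 90 degrees; the knob is within a fraction of a pixel of its predicted position in the top view.
- **Stick height:** both ends are about 174 mm above the table, agreed by the arm's pose and the trained networks. The tilt is under 1 degree.
- **Stick position:** its middle is about 40 mm sideways of the mouth's centre.
- **Grip:** the stick was held between the pads with a steady opening. There was no sign of contact with the box (wrist force under 1 N).
- **Bystanders:** I did not re-measure them; the arm stayed well away from them.

**What failed or disagreed**
- My first two move calls were refused because each row needs all seven keys; nothing moved.
- The top and wrist cameras disagreed by 2–3 mm on where the box lies along its length.
- The gripper read 19.5–20 mm on the 22 mm stick, though the pictures showed a square, firm hold.
- While I slid the stick into the pocket and began the tilt, I felt a light push of about 2 N, probably its left end on the box wall. It fell to zero by the end of the tilt.

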